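# Seal a lens tube in the dry-storage tub

## Robot

A 6-joint arm with a two-finger parallel gripper is mounted at the origin on the work surface. World frame = base frame: x ahead of the robot, y to its left, z up, the work surface at z = 0. Lengths are in m, angles in rad, forces in N, time in s.
With the tool pointing down it reaches from about 0.35 to 0.8 m from the base axis. Payload 7.3 kg.
Tool frame: the origin (TCP) lies between the finger pads; the fingertips stand 25 mm ahead of it and the grasp point (between the pads) lies 6 mm ahead of it (r.tip_extent is the distance from the TCP to the fingertips, in m); z points along the fingers, y is the line along which they close (so a half turn about z gives the same grasp; the last joint's range is limited). The gripper opens to 85 mm and grips with 20 to 120 N. Pads are 22 mm wide; open, the fingers measure 114 mm over their backs; the gripper's body (76 mm by 85 mm) begins 54 mm behind the grasp point. The pads swing forward as they close: fully open they stand 13 mm farther back than shut.
Start: joints at [1.044, 0.342, 1.524, -0, 1.275, -0.146], TCP at [0.195, 0.487, 0.256] pointing down, gripper open.
Joint ranges: [-2.53, 2.53], [-0.77, 2.02], [0.04, 2.7], [-1, 4.14], [0.28, 2.66], [-3.11, 3.11]. Speed limits (rad/s): [2.57, 2.57, 3.14, 3.14, 3.14, 3.14].

## Interface

Orientations are given as a unit quaternion [x, y, z, w].
In Python, from workcell import r, command_gripper, optics gives the robot as it stands. The module is installed in compiled form; this text tells all that it offers. Calls block until the motion is done:
- r.reach(position, orientation): joint-space move of the TCP to a pose.
- r.move_straight(position, orientation=None, speed=0.15, max_force=None): straight line of the TCP; orientation=None keeps the orientation; speed is the mean speed in m/s. With max_force (N) it stops when the force on the tool has changed by that much, and returns True; else False.
- r.movej(angles): joint-space move.
- command_gripper(opening, force=None): finger opening in m; force is the grip in N (None keeps the last); returns when the fingers have stopped.
- r.hold(seconds).
- r.solve_ik(position, orientation): joint angles nearest the present ones, or None.
- r.read_state(): the state.
- optics.get_image(name): name is "scene" or "top" or "wrist"; returns (picture, depth): 400x640x3 uint8, red, green, blue; 400x640 float32, m along the optical axis (not along the pixel's ray), 0 where there is no reading.
- optics.camera_model(name): a dict with "K" (3x3 intrinsics, pixels), "R" (3x3) and "t" (3): a world point X has camera coordinates R X + t; the wrist camera has in their place "tool_from_camera" (4x4, takes a point from camera to tool coordinates, whose origin is the TCP and whose axes are the flange's). Camera axes: x right, y down, z forward; pixel columns grow to the right and rows downward; lengths in m; the calibration is good to about 2 mm. A picture is of the moment at which its call begins: read the wrist's pose just before it. camera_model takes no time and is no camera call.
A pose or a line that the arm cannot do raises r.PlanningError and nothing moves.
- r.finish_job(): hands the job in; it is judged then, once.
The state is a dict: "time_s": time; "joint_positions": joint angles; "dq": joint speeds; "tau": joint torques, N m; "eef_pos": TCP position; "eef_rot": TCP orientation; "contact_force": force on the tool from outside, world axes, zero at the start; "torque": the same for the moment, N m; "grip_width": finger opening in m; "grip_force": force on a finger pad.
Only numpy, scipy, OpenCV 4.12 (cv2) and the standard library are available. Lean on these libraries where they do the work, as an engineer would, in place of code of your own. Each camera call takes 0.05 s, during which the arm holds its last target. There are 200 camera calls.

## Task

Put the black lens tube away: stand it upright in the white tub, set the blue lid on the tub and let go, then press the lid down around its edge, one corner after another, until the gasket is fully seated and the lid is flush on the rim all round. Then swing the red valve lever fully over to open the vacuum, and leave everything else on the board where it is.

Things in the scene. Friction and masses are not known exactly. Their poses are not given: they have to be found in the camera images.
- tub: White storage tub fixed to the board, open at the top, outside 116 mm (its x) by 166 mm (its y), 70 mm tall, walls 12 mm thick, so the mouth is 92 x 142 mm; inner floor 6 mm above the underside; grey foot 124 x 174 mm, 6 mm tall. Origin: centre of the underside, z up.
- tub_rim (a point): Centre of the tub's mouth, level with the rim, 70 mm above the underside. On the rim lies an orange gasket in four corner parts, standing 6 mm proud. Each part sinks when the lid above it is pressed with about 12 N (15 N when pushed at 30 mm/s), until the lid plate lies on the rim, and stays down; pressing the lid's middle would have to sink all four at once (about 50 N) and is not the way.
- lid_grip (a point): Grip point of the loose lid (0.25 to 0.5 kg): the middle of its black bar handle, 18 mm wide (lid's x), 70 mm long (lid's y), standing 36 mm above the lid's top face. This point is 24 mm above that face and 46 mm above the underside of the plug, on which the lid rests on the board at the start.
- lid_center (a point): Centre of the lid's top face (22 mm above the underside of the plug). On the unpressed gasket it is 84 mm above the tub's underside; fully seated, with the plate flat on the rim, 78 mm. The lid is stiff and rocks on the gasket: a corner already pressed can tip up again, without harm, until its neighbours have been pressed too.
- tube_mid (a point): Centre of the lens tube (loose, about 0.08 kg): a black upright cylinder 30 mm across and 42 mm tall with two steel bands; this point is 21 mm above its foot, its z is the cylinder's axis.
- valve (a joint): Vacuum valve lever: 0 is shut (leaning to the base's -x side, 0.5 rad from upright), 1.0 rad is fully open (leaning to the +x side, at its stop). It starts at 0 to 0.2, needs only about 1 N at its tip and stays where it is left.
- valve_tip (a point): Centre of the red ball (26 mm across) at the tip of the valve lever, 80 mm from the lever's pivot; steel rod 10 mm thick.
- valve_pivot (a point): Pivot of the valve lever, fixed, 22 mm above the board, with the axes of the valve's base (70 mm in x, 50 mm in y, 25 mm tall): the lever swings in the x-z plane, about y; opening moves the ball towards +x.
- lid_corner_a (a point): White spot on the lid's top face at its +x +y corner, 46 mm (x) and 70 mm (y) from the lid's centre, above a corner part of the gasket: where to press. Fully seated it is 78 mm above the tub's underside.
- lid_corner_b (a point): White spot on the lid's top face at its +x -y corner, 46 mm (x) and 70 mm (y) from the lid's centre, above a corner part of the gasket: where to press. Fully seated it is 78 mm above the tub's underside.
- lid_corner_c (a point): White spot on the lid's top face at its -x -y corner, 46 mm (x) and 70 mm (y) from the lid's centre, above a corner part of the gasket: where to press. Fully seated it is 78 mm above the tub's underside.
- lid_corner_d (a point): White spot on the lid's top face at its -x +y corner, 46 mm (x) and 70 mm (y) from the lid's centre, above a corner part of the gasket: where to press. Fully seated it is 78 mm above the tub's underside.
- beaker: Bystander, loose: clear glass beaker, 68 mm across, 80 mm tall. Origin: centre of its underside.
- bottle: Bystander, loose: small white bottle with blue cap, 42 mm across, 115 mm tall. Origin: centre of its underside.
- mirror: Bystander, loose: small mirror in a black 38 mm square mount on a short post, 64 mm tall. Origin: centre of its underside.
- driver: Bystander, loose: screwdriver lying flat, 120 mm long; origin on its axis.
- slide_box: Bystander, loose: white and red slide box, 50 x 80 x 22 mm. Origin: centre of its underside.
- lens_ring: Bystander, loose: brass ring lying flat, 42 mm across, 8 mm tall. Origin: centre of its underside.
- lid: The lid as a whole: a blue plate 120 mm (x) by 170 mm (y), 8 mm thick, and below it a grey plug 84 x 134 mm (lower half 78 x 128 mm), 14 mm deep, which goes loosely into the tub's mouth; either way round fits, long side along the tub's long side (y along y). Origin: centre of the plug's underside.
- lens_tube: The lens tube as a whole; origin at the centre of its foot.
Not all that is in view belongs to the job. What is shaped like the part that bears valve but green or pink is not meant.

How it is judged:
By the outcome, as a careful person would: the job done as asked, in the order asked, and still so for the second after the job is handed in, with the robot touching nothing.
It also fails if it takes over 72 s, if anything falls off the work surface, if the arm or the gripper's body presses on something with over 40 N, if the wrist force passes 120 N, or if a joint passes its speed limit or range.

## Working session

There is one attempt and no reset: what is moved stays moved. The work goes in short steps, each a Python script; the robot and the scene stay as the last script left them, time stands still between calls to the robot, and variables do not carry over. Pictures are saved under pics/ and viewed, at most 10 in all, crops included, and the job is handed in when it is done.

```bash
mkdir -p pics
python3 - <<'E'
from workcell import r, optics
import cv2,numpy as np
for n in ("scene","top"):
    im,d=optics.get_image(n); cv2.imwrite(f"pics/{n}0.png",im[:,:,::-1]); np.savez(f"{n}0.npz",im=im,d=d)
    m=optics.camera_model(n); print(n,{k:np.round(v,3).tolist() for k,v in m.items() if k!='name'})
print(optics.camera_model("wrist")); s=r.read_state(); print(s["time_s"],s["eef_rot"],r.tip_extent)
E
```

```text
scene {'K': [[375.197, 0.0, 316.424], [0.0, 375.197, 199.184], [0.0, 0.0, 1.0]], 'R': [[0.377, 0.926, 0.016], [0.673, -0.262, -0.692], [-0.636, 0.272, -0.722]], 't': [-0.224, -0.313, 1.346]}
top {'K': [[506.896, 0.0, 322.387], [0.0, 506.896, 197.333], [0.0, 0.0, 1.0]], 'R': [[-0.02, -1.0, -0.001], [-0.978, 0.019, -0.209], [0.209, -0.003, -0.978]], 't': [-0.004, 0.582, 1.47]}
{'K': array([[317.77784327,   0.        , 321.12435515],
       [  0.        , 317.77784327, 202.63936194],
       [  0.        ,   0.        ,   1.        ]]), 'tool_from_camera': array([[ 6.47233304e-04, -9.45245906e-01, -3.26358327e-01,
         8.37296211e-02],
       [ 9.99999202e-01,  2.57831247e-04,  1.23642887e-03,
        -1.34334791e-04],
       [-1.08458395e-03, -3.26358867e-01,  9.45245319e-01,
        -1.16746640e-01],
       [ 0.00000000e+00,  0.00000000e+00,  0.00000000e+00,
         1.00000000e+00]])}
0.1 [ 1.89251922e-01  9.81928321e-01 -6.57626372e-04 -2.24894856e-04] 0.025
```

View pics/scene0.png

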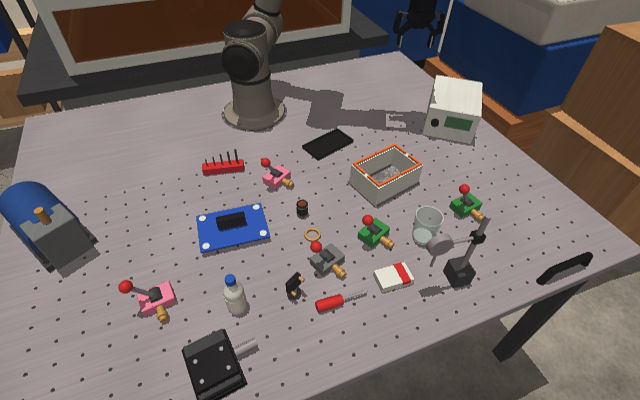

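View pics/top0.png

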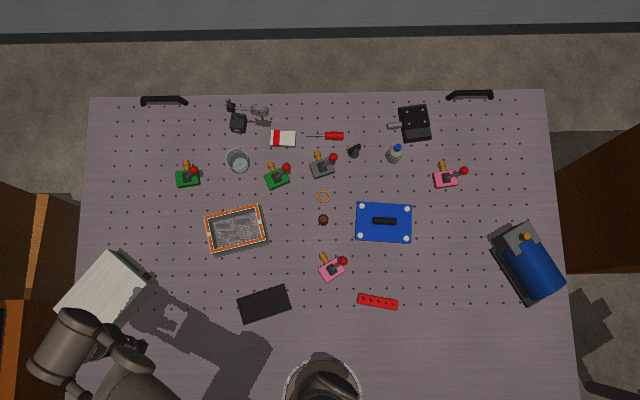

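Candidates for the valve, top view: grey (322,168), green (187,178), green (277,178), pink (332,268) and pink (446,178). The lever I want is the grey base with its ball at (333,157) top and (316,246) scene. The tube is at (323,219) top and (302,207) scene, not the brown-capped bottle-like clutter. The lid is at (384,222) and the tub at (236,230), both top view.

```bash
cat > h.py <<'E'
import numpy as np, cv2
from scipy.spatial.transform import Rotation as Rt
from workcell import r, command_gripper, optics
def cam(name, st=None):
    m=optics.camera_model(name)
    if name!="wrist": R,t=np.array(m["R"]),np.array(m["t"])
    else:
        T=np.eye(4); T[:3,:3]=Rt.from_quat(st["eef_rot"]).as_matrix(); T[:3,3]=st["eef_pos"]
        M=np.linalg.inv(T@m["tool_from_camera"]); R,t=M[:3,:3],M[:3,3]
    return np.array(m["K"]),R,t
def ray(c,uv):
    K,R,t=c; d=R.T@np.linalg.solve(K,[uv[0],uv[1],1.]); return -R.T@t, d/np.linalg.norm(d)
def plane(c,uv,z):
    o,d=ray(c,uv); return o+d*(z-o[2])/d[2]
def tri(obs):  # [(cam,uv),...] -> point, rms ray distance
    A=np.zeros((3,3)); b=np.zeros(3); L=[]
    for c,uv in obs:
        o,d=ray(c,uv); P=np.eye(3)-np.outer(d,d); A+=P; b+=P@o; L.append((o,P))
    X=np.linalg.solve(A,b); return X, np.sqrt(np.mean([np.sum((P@(X-o))**2) for o,P in L]))
def proj(c,X):
    K,R,t=c; p=K@(R@np.asarray(X)+t); return p[:2]/p[2]
def hsv(im): return cv2.cvtColor(im,cv2.COLOR_RGB2HSV)
def mask(im,lo,hi): return cv2.inRange(hsv(im),np.array(lo),np.array(hi))
def blobs(m,amin=4):
    n,l,s,c=cv2.connectedComponentsWithStats(m)
    return [(int(s[i,4]),c[i],s[i,:4]) for i in range(1,n) if s[i,4]>=amin],l
def down(yaw): # tool z down, tool x at yaw
    c,s=np.cos(yaw),np.sin(yaw)
    return Rt.from_matrix(np.array([[c,s,0],[s,-c,0],[0,0,-1.]])).as_quat()
E
python3 - <<'E'
from h import *
for n in("top","scene"):
    z=np.load(n+"0.npz"); im=z["im"];c=cam(n); print(n)
    for nm,lo,hi in (("blue",(105,150,60),(125,255,255)),("orange",(5,150,120),(16,255,255)),("red",(0,180,90),(3,255,255))):
        for a,ce,bb in blobs(mask(im,lo,hi),12)[0]: print(nm,a,ce.round(1),bb)
    H=hsv(im)
    for p in ([(323,219),(334,157),(384,206),(322,168)] if n=="top" else [(302,207),(316,246),(232,222),(325,262)]): print(p,im[p[1],p[0]],H[p[1],p[0]])
a=np.load("top0.npz")["im"][130:260,190:430]; b=np.load("scene0.npz")["im"][130:290,190:430]
cv2.imwrite("pics/crop1.png",np.vstack([cv2.resize(a,None,fx=2,fy=2,interpolation=2),cv2.resize(b,None,fx=2,fy=2,interpolation=2)])[:,:,::-1])
E
```

```text
top
blue 32 [397.5 146.5] [395 144   6   6]
blue 1803 [383.4 222.1] [355 202  57  41]
blue 1822 [537.6 269.2] [507 239  59  60]
orange 846 [ 36.1 236.2] [ 26 194  23  94]
orange 83 [248.4 208.8] [231 204  29  16]
orange 75 [212.5 218.1] [204 210  26  22]
orange 80 [254.7 237. ] [238 224  27  21]
orange 85 [218.2 245.6] [208 236  29  16]
orange 65 [ 18.7 305.8] [ 10 300  14  15]
orange 26 [ 19.3 321.8] [ 17 316   5  12]
red 85 [276. 137.] [273 130   7  15]
red 116 [333.6 135.1] [325 132  19   8]
red 40 [332.7 156.6] [329 153   8   8]
red 44 [285.8 166.7] [282 163   8   8]
red 42 [193.  169.3] [189 166   8   8]
red 40 [464.1 169.9] [460 167   8   7]
red 39 [342.7 260.5] [339 257   8   8]
red 338 [378.  301.6] [358 294  40  16]
(323, 219) [106  53  25] [ 10 195 106]
(334, 157) [173  16  20] [179 231 173]
(384, 206) [ 20  63 146] [110 220 146]
(322, 168) [52 49 47] [12 25 52]
scene
blue 2261 [395.8  29.1] [352   0  89  61]
blue 143 [442.1   5.8] [435   0  15  17]
blue 28 [459.7   1.2] [454   0  10   5]
blue 31 [402.6  21.8] [399  18   8  10]
blue 45 [434.1  23.2] [431  18   7  11]
blue 2
[... 213 characters left out ...]
6] [225 274  10  12]
orange 213 [442.5  67. ] [426  57  35  21]
orange 334 [499.7 110.5] [482  94  41  31]
orange 151 [375.3 155.6] [353 144  53  30]
orange 177 [396.8 172.5] [367 155  55  32]
orange 25 [301.6 202.6] [298 201   8   4]
red 53 [264.9 161.8] [261 158   9   8]
red 235 [221.9 165. ] [202 160  41  15]
red 62 [463.9 188.5] [459 185  10   8]
red 78 [367.3 219.6] [363 215  10  10]
red 87 [315.6 246.1] [311 241  10  11]
red 152 [402.1 272.7] [394 263  17  21]
red 113 [124.4 286. ] [119 281  12  12]
red 282 [328.8 302.5] [316 295  28  17]
(302, 207) [33 32 34] [135  15  34]
(316, 246) [211  55  52] [  1 192 211]
(232, 222) [32 30 34] [135  30  34]
(325, 262) [131 129 125] [ 20  12 131]
```

View pics/crop1.png

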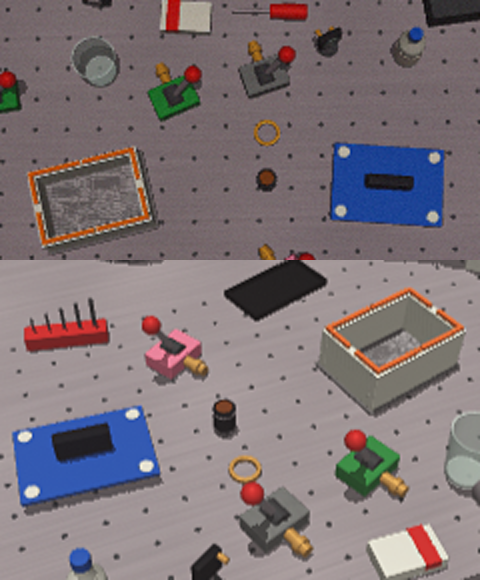

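The crop shows the grey-based valve with its red ball at crop (287,55), the amber-topped black tube at (266,179), the lid with four white spots, and the orange gasket. The choice is confirmed. Next, coarse triangulation, then wrist views.

```bash
python3 - <<'E'
from h import *
C={n:cam(n) for n in("top","scene")}
print("tube top",tri([(C["top"],(322.6,218)),(C["scene"],(301.6,202.6))]))
print("ball",tri([(C["top"],(332.7,156.6)),(C["scene"],(315.6,246.1))]))
for u in [(248.4,208.8),(212.5,218.1),(254.7,237),(218.2,245.6),(236,227)]: print("gasket",plane(C["top"],u,.076).round(3))
print("lid",plane(C["top"],(383.4,222.1),.022)); print("pivot",plane(C["top"],(322,167),.03))
tgt={"lid":None}
i=0
def shot(p,yaw):
    global i
    r.reach(p,down(yaw)); r.hold(.15); st=r.read_state(); im,d=optics.get_image("wrist")
    np.savez(f"w{i}.npz",im=im,pos=st["eef_pos"],rot=st["eef_rot"]); cv2.imwrite(f"pics/w{i}.png",im[:,:,::-1]); print(i,p,st["time_s"]); i+=1
yaw=np.pi/2
X=[plane(C["top"],u,.05)[:2] for u in [(236,229),(323,190),(384,222)]]
for x in X:
  for off in((-.04,.0),(.04,-.0)):
    a=np.arctan2(x[1],x[0]); y=a+np.pi/2
    dx=np.array([np.cos(y),np.sin(y)]); dr=np.array([np.cos(a),np.sin(a)])
    shot([*(x+dx*off[0]*1.3),.28],y)
E
python3 - <<'E'
import cv2,numpy as np
cv2.imwrite("pics/wm.png",np.vstack([np.hstack([cv2.resize(cv2.imread(f"pics/w{i}.png"),(400,250),interpolation=3) for i in(a,a+1)]) for a in(0,2)]))
E
```

```text
tube top (array([ 0.52119457, -0.01363015,  0.04718581]), np.float64(0.0008094326171983424))
ball (array([ 0.69877046, -0.04732869,  0.09771289]), np.float64(0.000977901213516769))
gasket [0.548 0.206 0.076]
gasket [0.522 0.312 0.076]
gasket [0.463 0.187 0.076]
gasket [0.44  0.294 0.076]
gasket [0.494 0.242 0.076]
lid [ 0.50883256 -0.20081587  0.022     ]
pivot [ 0.68555845 -0.0157453   0.03      ]
0 [np.float64(0.5153923125970418), np.float64(0.200066762949336), 0.28] 1.8333
1 [np.float64(0.46880527178554665), np.float64(0.2930487376994352), 0.28] 2.5333
2 [np.float64(0.60567653432207), np.float64(-0.06930092336714333), 0.28] 4.175
3 [np.float64(0.6086424155349612), np.float64(0.034656777399230974), 0.28] 4.875
4 [np.float64(0.4854947456315353), np.float64(-0.24754347446560682), 0.28] 6.25
5 [np.float64(0.5236794289655182), np.float64(-0.15080708028697598), 0.28] 6.95
```

View pics/wm.png

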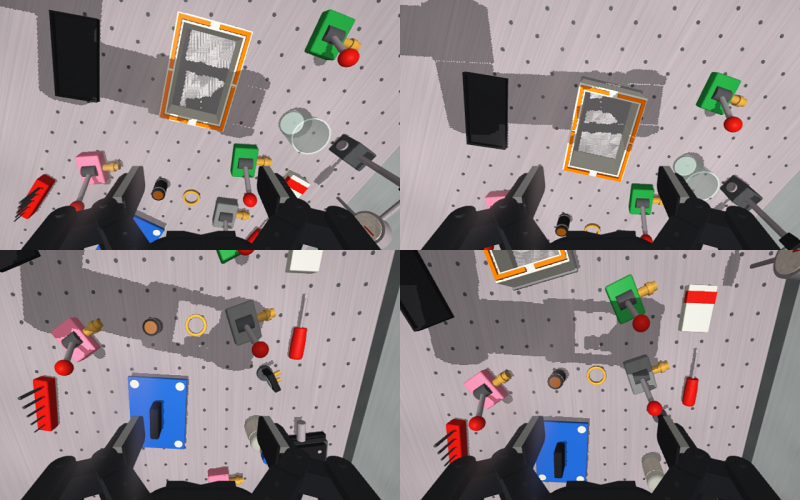

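The wrist pictures show the gasket fully in w0 and w1, and the tube, ring, grey valve (ball at (260,350) in the montage) and lid in w2 and w3. Next, measure from these pairs.

```bash
cat > meas.py <<'E'
from h import *
W={}
for i in range(6):
    z=np.load(f"w{i}.npz"); W[i]=(z["im"],cam("wrist",{"eef_pos":z["pos"],"eef_rot":z["rot"]}))
def near(bl,uv): return min(bl,key=lambda b:np.hypot(*(b[1]-uv)))
def gask(i):
    im,c=W[i]; m=mask(im,(5,150,120),(20,255,255)); g=proj(c,(.494,.248,.076))
    yy,xx=np.mgrid[:400,:640]; m[np.hypot(xx-g[0],yy-g[1])>130]=0
    bl,l=blobs(m,60); pts=np.vstack([np.argwhere(l==k+1) for k in []]) if 0 else cv2.findNonZero(m)
    h=cv2.convexHull(pts); e=.02*cv2.arcLength(h,True)
    while len(q:=cv2.approxPolyDP(h,e,True))>4: e*=1.2
    return q[:,0].astype(float)
if __name__=="__main__":
    G=[gask(0),gask(1)]
    E=np.array(plane(W[0][1],G[0].mean(0),.076))
    for p in G[0]:
        w=plane(W[0][1],p,.076); q=min(G[1],key=lambda q:np.linalg.norm(plane(W[1][1],q,.076)-w)); X,e=tri([(W[0][1],p),(W[1][1],q)]); print("gask",X.round(4),round(e,4),plane(W[0][1],p,.076)[:2].round(4),plane(W[1][1],q,.076)[:2].round(4))
    S=[]
    for i in range(2,6):
        im,c=W[i]
        b=blobs(mask(im,(5,90,50),(20,255,255)),20)[0]; t=near(b,proj(c,(.5212,-.0136,.042)))
        rb=near(blobs(mask(im,(0,180,60),(4,255,255))|mask(im,(176,180,60),(180,255,255)),20)[0],proj(c,(.6988,-.0473,.097)))
        print(i,"tube",t[0],t[1].round(1),plane(c,t[1],.042)[:2].round(4),"ball",rb[0],rb[1].round(1),plane(c,rb[1],.0955)[:2].round(4))
        bm=mask(im,(105,150,40),(125,255,255)); bl,l=blobs(bm,500); k=int(np.argmin([np.hypot(*(x[1]-proj(c,(.509,-.2,.022)))) for x in bl])); 
        ll=[j for j in range(1,l.max()+1) if (l==j).sum()==bl[k][0]][0]
        hull=np.zeros_like(bm); cv2.fillConvexPoly(hull,cv2.convexHull(cv2.findNonZero((l==ll).astype(np.uint8))),255)
        s=[x for x in blobs(cv2.bitwise_and(hull,mask(im,(0,0,140),(180,90,255))),20)[0] if x[0]<400]
        for x in s: print("   spot",x[0],x[1].round(1),plane(c,x[1],.022)[:2].round(4))
E
python3 meas.py
```

```text
gask [0.5274 0.342  0.0741] 0.0002 [0.5268 0.3415] [0.527  0.3423]
gask [0.5384 0.2428 0.2168] 0.0207 [0.5629 0.1879] [0.6442 0.1744]
gask [0.4584 0.1624 0.0751] 0.0001 [0.4583 0.1627] [0.4584 0.1631]
gask [0.4219 0.3174 0.073 ] 0.0004 [0.4221 0.3168] [0.4224 0.3181]
2 tube 353 [240.4 123.4] [ 0.5199 -0.0125] ball 536 [415.9 158.9] [ 0.6977 -0.0457]
   spot 158 [215. 214.] [ 0.4709 -0.1243]
   spot 154 [287.5 218. ] [ 0.5621 -0.1322]
   spot 116 [285.1 309.9] [ 0.5503 -0.2713]
3 tube 262 [247.8 211.2] [ 0.5206 -0.0124] ball 448 [406.9 253.2] [ 0.698  -0.0452]
   spot 123 [290.3 286.9] [ 0.5622 -0.1319]
   spot 88 [227.5 363.1] [ 0.4595 -0.2627]
   spot 77 [287.9 365.3] [ 0.5502 -0.2696]
4 tube 89 [161.8   2.9] [ 0.4037 -0.0347] ball 869 [137.4  35.7] [ 0.389  -0.0685]
   spot 257 [347.9  44.1] [ 0.5621 -0.1326]
   spot 241 [266.3  70.7] [ 0.4703 -0.1248]
   spot 170 [378.1 167.8] [ 0.5503 -0.2721]
   spot 174 [304.9 188.6] [ 0.4585 -0.2641]
5 tube 449 [267.  48.] [ 0.52   -0.0131] ball 259 [468.8   4.4] [ 0.6938 -0.0538]
   spot 196 [345.3 140.6] [ 0.5621 -0.1325]
   spot 183 [271.  162.9] [ 0.4704 -0.1247]
   spot 148 [373.5 244.1] [ 0.5503 -0.2718]
   spot 133 [306.4 261.8] [ 0.4588 -0.2636]
```

The measurements agree to about 1 mm:

| Item | Centre (m) | Yaw |
|---|---|---|
| Tub | (.4926, .2524) | 13.2° |
| Lid | (.5104, -.1983) | -4.85° |
| Tube | (.520, -.0126) | – |
| Ball | (.698, -.0455, ~.096) | – |

Now move the tube.

Run:
```python
from h import *
from meas import W,near
# height checks
print("tube z",tri([(W[2][1],(240.4,123.4)),(W[3][1],(247.8,211.2)),(W[5][1],(267,48))]))
print("spot z",tri([(W[4][1],(347.9,44.1)),(W[5][1],(345.3,140.6))]),tri([(W[4][1],(304.9,188.6)),(W[5][1],(306.4,261.8))]))
print("ball z",tri([(W[2][1],(415.9,158.9)),(W[3][1],(406.9,253.2))]))
q=down(np.pi); T=(.5201,-.0127)
command_gripper(.06,25)
r.reach([*T,.12],q); r.move_straight([*T,.034],speed=.12)
command_gripper(.0,25); s=r.read_state(); print(s["grip_width"],s["grip_force"],s["time_s"])
r.move_straight([*T,.15],speed=.2); 
q=down(np.pi+np.radians(13.2)); B=(.4926,.2524)
r.reach([*B,.15],q); s=r.read_state(); print(s["grip_width"],s["time_s"],s["contact_force"])
r.move_straight([*B,.055],speed=.15)
print(r.move_straight([*B,.032],speed=.03,max_force=4)); s=r.read_state(); print(s["eef_pos"],s["contact_force"],s["time_s"])
```

```text
tube z (array([ 0.51990332, -0.01280401,  0.04059359]), np.float64(0.0002928639110436844))
spot z (array([ 0.56209587, -0.13256122,  0.02158068]), np.float64(2.4369255322647387e-05)) (array([ 0.45832275, -0.26456309,  0.02021318]), np.float64(3.6962899076363166e-05))
ball z (array([ 0.69831004, -0.04594691,  0.09389416]), np.float64(0.00013534660859253886))
0.028960594659698014 24.52733963727951 10.1167
0.029136313805061886 11.8917 [-0.17386659  0.29041302 -1.05139962]
True
[0.49265091 0.25250214 0.04035803] [ 0.70918092 -0.30430988  1.14567295] 13.2083
```

Contact came at the expected floor height. Next, release, look, and fetch the lid.

Run:
```python
from h import *
command_gripper(.055)
B=(.4926,.2524)
r.move_straight([*B,.14],speed=.2)
im,d=optics.get_image("top"); cv2.imwrite("pics/t1.png",cv2.resize(im[180:280,180:430],None,fx=2,fy=2)[:,:,::-1])
im,d=optics.get_image("wrist"); cv2.imwrite("pics/w7.png",im[:,:,::-1])
q=down(np.radians(85.15)); L=(.5104,-.1983)
r.reach([*L,.13],q); r.move_straight([*L,.0525],speed=.12)
command_gripper(0,70); s=r.read_state(); print(s["grip_width"],s["grip_force"],s["time_s"],s["eef_pos"])
r.move_straight([*L,.11],speed=.12); s=r.read_state(); print(s["grip_width"],s["contact_force"],s["torque"],s["time_s"])
r.hold(.1)
im,d=optics.get_image("scene"); a=cv2.resize(im[100:300,180:440],None,fx=1.5,fy=1.5)[:,:,::-1]; b=cv2.resize(cv2.imread("pics/w7.png"),(400,250),interpolation=3)
c=np.zeros((560,800,3),np.uint8); c[:300,:390]=a; c[:250,400:]=b; c[310:510,:500]=cv2.imread("pics/t1.png"); cv2.imwrite("pics/m2.png",c)
```

```text
0.017071029767951586 69.93760228157043 17.2 [ 0.51073877 -0.19850473  0.05333953]
0.016911417259909543 [-0.18144403  0.57390665 -2.90422779] [-0.02102374  0.01328087  0.00336634] 17.8333
```

View pics/m2.png

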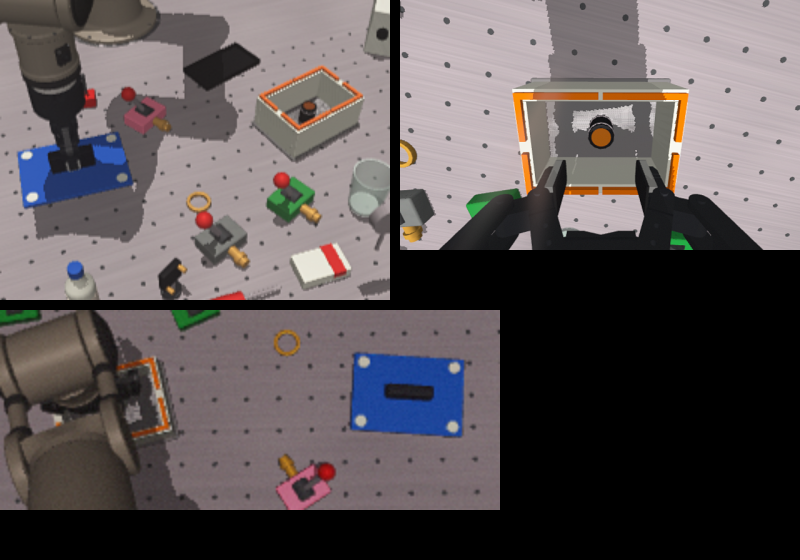

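The tube stands upright in the tub (montage (600,137)), and the lid is held level. Next, place it.

Run:
```python
from h import *
B=(.4926,.2524); q=down(np.radians(85.15+18.05))
L=(.5104,-.1983); r.move_straight([*L,.19],speed=.2)
r.reach([*B,.19],q); s=r.read_state(); print(s["grip_width"],s["time_s"],s["eef_pos"],s["contact_force"])
r.move_straight([*B,.140],speed=.12)
print(r.move_straight([*B,.113],speed=.03,max_force=4)); s=r.read_state(); print(s["eef_pos"],s["contact_force"],s["torque"],s["time_s"])
```

```text
0.016834178101185194 20.1833 [0.49304042 0.25144937 0.1898039 ] [ 0.09193806  0.25247627 -2.59750107]
True
[0.4923421  0.25236113 0.11528442] [-0.47900519 -0.20218434  3.42169198] [-0.05721009 -0.02147667  0.01185214] 21.5167
```

Contact is at the expected height (.1153). Release and measure the lid spots again.

```bash
cat > spots.py <<'E'
from h import *
def spots(im,c,z,guess):
    w=mask(im,(0,0,140),(180,90,255)); bl=blobs(w,15)[0]; out=[]
    for g in guess:
        b=near(bl,proj(c,g)) if bl else None
        out.append((b[0],plane(c,b[1],z)[:2],b[1]))
    return out
def near(bl,uv): return min(bl,key=lambda b:np.hypot(*(b[1]-uv)))
def corners(ctr,yaw,z):
    R=Rt.from_euler("z",yaw).as_matrix()
    return {k:np.array([*ctr,z])+R@[x*.046,y*.070,0] for k,(x,y) in dict(a=(1,1),b=(1,-1),c=(-1,-1),d=(-1,1)).items()}
E
python3 - <<'E'
from spots import *
B=np.array((.4926,.2524)); q=down(np.radians(103.2))
command_gripper(.05); s=r.read_state(); print(s["contact_force"])
r.move_straight([*B,.19],speed=.2)
G=corners(B,np.radians(13.2),.084)
yv=np.array([np.cos(np.radians(103.2)),np.sin(np.radians(103.2))])
obs=[]
for k in(0,-.06):
    r.move_straight([*(B+yv*k),.30],speed=.25); r.hold(.1); st=r.read_state(); im,_=optics.get_image("wrist"); c=cam("wrist",st); cv2.imwrite(f"pics/l{k}.png",im[:,:,::-1])
    o=spots(im,c,.084,G.values()); obs.append((c,o))
    for n,x in zip(G,o): print(n,x[0],x[1].round(4),x[2].round(0),G[n][:2].round(4))
for n,x,y in zip(G,obs[0][1],obs[1][1]): X,e=tri([(obs[0][0],x[2]),(obs[1][0],y[2])]); print(n,X.round(4),round(e,4))
print(r.read_state()["time_s"]); cv2.imwrite("pics/l.png",np.hstack([cv2.resize(cv2.imread(f"pics/l{k}.png"),(400,250),interpolation=3) for k in (0,-.06)]))
E
```

```text
[0.84734108 0.10238505 0.59484907]
a 271 [0.5216 0.3309] [369. 108.] [0.5214 0.3311]
b 189 [0.5535 0.1948] [363. 236.] [0.5534 0.1948]
c 187 [0.4642 0.1738] [283. 235.] [0.4638 0.1737]
d 282 [0.4321 0.3098] [277. 108.] [0.4318 0.31  ]
a 336 [0.5215 0.3309] [371.  42.] [0.5214 0.3311]
b 214 [0.5535 0.1949] [364. 185.] [0.5534 0.1948]
c 217 [0.4643 0.1737] [280. 185.] [0.4638 0.1737]
d 336 [0.4321 0.3098] [273.  42.] [0.4318 0.31  ]
a [0.5215 0.3309 0.0841] 0.0001
b [0.5535 0.1949 0.0842] 0.0
c [0.4642 0.1734 0.083 ] 0.0
d [0.4321 0.3098 0.0838] 0.0
23.7417
```

View pics/l.png

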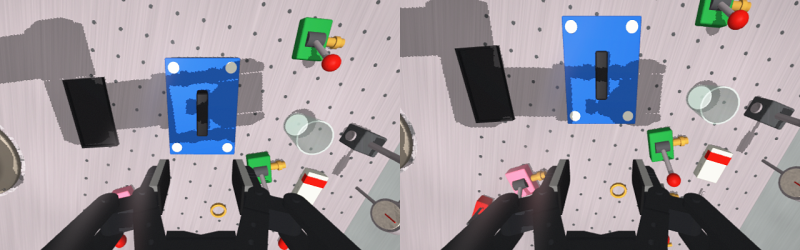

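The lid sits within 0.5 mm of where it should be: the spots triangulate at z≈.084 and all four are visible. Next, press the corners.

```bash
cat > press.py <<'E'
from spots import *
import sys
P=dict(a=(.5215,.3309),b=(.5535,.1949),c=(.4642,.1736),d=(.4321,.3098))
def press(k,f=22,sp=.025):
    p=P[k]; r.move_straight([*p,.128],q,speed=.2)
    hit=r.move_straight([*p,.096],speed=sp,max_force=f); s=r.read_state()
    print(k,hit,np.round(s["eef_pos"][2]-.025,4),np.round(s["contact_force"],1),round(s["time_s"],2),flush=True)
    r.move_straight([*p,.128],speed=.15)
q=down(np.radians(103.2))
E
python3 - <<'E'
from press import *
command_gripper(0,40); r.reach([*P["a"],.15],q)
for k in "abcd": press(k)
E
```

```text
a True 0.0794 [-1.  -0.9  5.4] 26.33
b True 0.079 [-1.6 -0.4  6.8] 28.48
c True 0.0787 [-1.  -0.2  7.1] 30.36
d True 0.0781 [-1.5 -0.8  5.9] 32.5
```

Run:
```python
from press import *
for k in "abcd": press(k,26)
B=np.array((.4926,.2524)); yv=np.array([np.cos(np.radians(103.2)),np.sin(np.radians(103.2))])
G=corners(B,np.radians(13.2),.078); obs=[]
for k in(0.01,-.07):
    r.move_straight([*(B+yv*k),.27],q,speed=.3); r.hold(.1); st=r.read_state(); im,_=optics.get_image("wrist"); c=cam("wrist",st); cv2.imwrite(f"pics/s{k}.png",im[:,:,::-1])
    obs.append((c,spots(im,c,.078,G.values())))
for n,x,y in zip(G,obs[0][1],obs[1][1]): X,e=tri([(obs[0][0],x[2]),(obs[1][0],y[2])]); print(n,X.round(4),round(e,4),x[0],y[0])
print(r.read_state()["time_s"])
```

```text
a True 0.0781 [-1.7 -1.3  6.3] 34.39
b True 0.0781 [-2.2 -1.   5.9] 36.52
c True 0.078 [-2.5 -0.5  7.9] 38.41
d True 0.078 [-1.9 -1.5  5.8] 40.53
a [0.5219 0.3313 0.0771] 0.0 309 401
b [0.554  0.195  0.0775] 0.0001 206 253
c [0.4646 0.1738 0.0774] 0.0 205 258
d [0.4322 0.3101 0.0773] 0.0 316 409
42.25
```

All four corners are seated at ~.0775–.078. Now the valve geometry.

Run:
```python
from h import *
r.reach([.60,-.03,.26],down(np.pi/2)); r.reach([.645,-.05,.26],down(np.pi)); r.hold(.15)
st=r.read_state(); im,_=optics.get_image("wrist"); np.savez("v.npz",im=im,pos=st["eef_pos"],rot=st["eef_rot"]); c=cam("wrist",st)
p=proj(c,(.69,-.02,.03)); print(p,proj(c,(.698,-.046,.096)),st["time_s"])
u,v=p.astype(int); u0,v0=max(u-80,0),max(v-60,0); print(u0,v0)
cv2.imwrite("pics/v.png",cv2.resize(im[v0:v0+120,u0:u0+160],None,fx=4,fy=4,interpolation=2)[:,:,::-1])
```

```text
[346.57081638 209.91876908] [324.88225669 241.15784578] 44.7417
266 149
```

View pics/v.png

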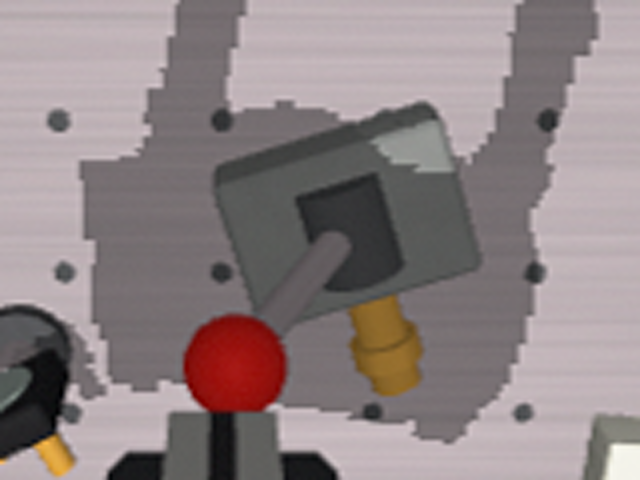

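The crop shows the grey base with its top face corners at about (217,185), (437,120), (480,262) and (262,325). The ball is at (235,365), leaning to image left, so it opens to image right (+y world).

Run:
```python
from h import *
z=np.load("v.npz"); c=cam("wrist",{"eef_pos":z["pos"],"eef_rot":z["rot"]})
P=np.array([plane(c,(266+x/4,149+y/4),.025) for x,y in((217,185),(437,120),(480,262),(262,325))])
print(P.round(4), np.linalg.norm(P[1]-P[0]),np.linalg.norm(P[2]-P[1]),np.linalg.norm(P[3]-P[2]),np.linalg.norm(P[0]-P[3]))
ctr=P.mean(0); ax=(P[1]-P[0])+(P[2]-P[3]); ax/=np.linalg.norm(ax); print(ctr.round(4),ax.round(3),np.degrees(np.arctan2(ax[1],ax[0])))
bz=mask(z["im"],(0,180,60),(4,255,255))|mask(z["im"],(176,180,60),(180,255,255)); 
b=min(blobs(bz,100)[0],key=lambda b:np.hypot(b[1][0]-325,b[1][1]-241)); 
from meas import W
X,e=tri([(c,b[1]),(W[2][1],(415.9,158.9)),(W[3][1],(406.9,253.2))]); print("ball",X.round(4),e)
d=(X-ctr)[:2]; print("along",d@ax[:2],"across",d@[-ax[1],ax[0]], "lean",np.arctan2(d@ax[:2],X[2]-.022))
```

```text
[[ 0.6737 -0.0506  0.025 ]
 [ 0.6542  0.0122  0.025 ]
 [ 0.6976  0.0274  0.025 ]
 [ 0.7181 -0.0371  0.025 ]] 0.06579226016284236 0.04604822414970687 0.06762144294951235 0.04639993650520964
[ 0.6859 -0.012   0.025 ] [-0.299  0.954  0.   ] 107.40525615393923
ball [ 0.6977 -0.0466  0.0942] 0.00015874023327666956
along -0.03656179552402271 across -0.0009265556145492059 lean -0.4689473764991733
```

Run:
```python
from h import *
ctr=np.array([.6859,-.012]); ax=np.array([-.299,.954]); q=down(np.radians(107.4))
at=lambda s,z=.109:[*(ctr+ax*s),z]
r.reach(at(-.082,.17),q); r.move_straight(at(-.082),speed=.2)
print(r.move_straight(at(.030),speed=.05,max_force=9)); s=r.read_state(); print("along",(s["eef_pos"][:2]-ctr)@ax,s["contact_force"],s["time_s"])
r.move_straight(at(-.03),speed=.15); r.move_straight(at(-.03,.2),speed=.25)
r.reach([.60,-.05,.27],down(np.pi)); r.hold(.15); st=r.read_state(); im,_=optics.get_image("wrist"); c=cam("wrist",st)
bz=mask(im,(0,180,60),(4,255,255))|mask(im,(176,180,60),(180,255,255)); e=[*(ctr+ax*.038),.092]
b=min(blobs(bz,100)[0],key=lambda b:np.hypot(*(b[1]-proj(c,e)))); d=plane(c,b[1],.092)[:2]-ctr
print("ball along",d@ax,b[0],"expected .038"); print(st["time_s"])
t,_=optics.get_image("top"); s2,_=optics.get_image("scene")
cv2.imwrite("pics/end.png",np.vstack([cv2.resize(t[90:270,150:480],(660,360)),cv2.resize(s2[130:320,190:500],(660,240))])[:,:,::-1][:600])
```

```text
True
along 0.014147970497954044 [ 1.22359299 -3.25666686  1.88111344] 48.0917
ball along 0.037667176075297217 456 expected .038
50.4
```

View pics/end.png

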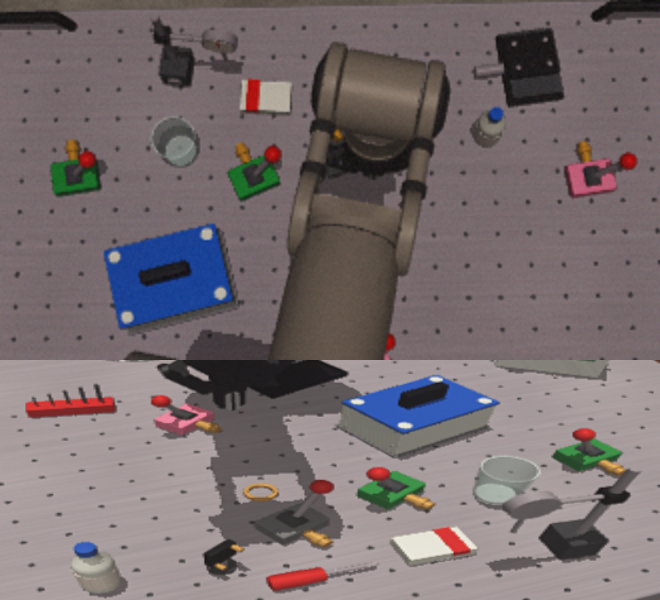

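The picture shows the lid flush on the tub and the grey lever over at its stop (ball at (321,487)). The bystanders are where they were.

```bash
python3 -c "
from workcell import r
print(r.finish_job())"
```

```text
the job is handed in; nothing more can be done
None
```

The job is handed in at about 50 s of the 72 s allowed: the tube stands in the tub, the lid is pressed down flush at all four corners (measured within about 1 mm), the grey valve's red lever is fully open, and the bystanders look undisturbed in the last pictures.

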